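Wind up the dough roller with its loose crank

ROBOT

A 7-joint arm with a two-finger parallel gripper is mounted at the origin on the work surface. World frame = base frame: x ahead of the robot, y to its left, z up, the work surface at z = 0. Lengths are in mm, angles in rad, forces in N, time in s.
With the tool pointing down it reaches from about 425 to 875 mm from the base axis. Payload 4.7 kg.
Tool frame: the origin (TCP) lies between the finger pads; the fingertips stand 17 mm ahead of it and the grasp point (between the pads) lies 2 mm behind it; x points along the fingers, z is the direction in which the jaws open and shut, and the axes are right-handed (so a half turn about x gives the same grasp; the last joint's range is limited). The gripper opens to 87 mm and grips with 3 to 60 N. Pads are 19 mm wide; open, the fingers measure 117 mm over their backs; the gripper's body (75 mm by 190 mm) begins 51 mm behind the grasp point.
Start: joints at [1.167, 0.321, -0.07, 1.45, 0.023, 1.371, -0.057], TCP at [263.721, -594.117, 239.587] pointing down, gripper open.
Joint ranges: [-2.86, 2.86], [-0.3, 2.09], [-1.38, 1.24], [0.06, 2.45], [-1.56, 4.7], [0.09, 2.05], [-2.69, 2.69]. Speed limits (rad/s): [2.57, 2.57, 3.14, 3.14, 3.14, 3.14, 3.14].

INTERFACE

Orientations are given as a 3x3 rotation matrix whose columns are the frame's x, y, z axes.
In Python, from workcell import r gives the robot as it stands.
- The arm moves only by the tool step_arm, never from a script. Its arguments are lists of equal length, an entry for each row: "travel": the shift along the tool's x, y, z in cm, a list of three; "rotation": the turn, a rotation vector about the tool's x, y, z in degrees, a list of three; "jaw": the closure, from 0 (fully open) to 1 (shut). In form: {"travel": [[x, y, z], ...], "rotation": [[rx, ry, rz], ...], "jaw": [jaw, ...]}. A call has 1 to 5 rows; each row is the pose to reach, as a shift and turn from the pose commanded when the call began, along the tool's axes at that moment; what a row does not reach only later rows make up. A row lasts 1/10 s, in which the tool goes at most 50 mm and 8.59 degrees, less where a joint would pass 70% of its speed; a pose out of reach is approached as far as the arm can. A call with a gripper value outside its range is refused whole. The fingers move at their own pace and stop on an object; "force" is the grip in N (left out, the last holds). Time passes only in rows, so rows that repeat a pose let the fingers close. It gives the time, the measured TCP pose, the force and the opening at its end, in the units of the state.
- r.get_state(): the state, without advancing time (a new reading comes with each control period).
- r.capture(name): name is "scene" or "side" or "wrist"; returns the picture (400x640x3 uint8, red, green, blue); there is no depth.
- r.camera_params(name): a dict with "fx", "fy", "cx", "cy" (pixels), "pose" (4x4, takes a point from camera to world coordinates). Camera axes: x right, y down, z forward; pixel columns grow to the right and rows downward; lengths in mm; the calibration is good to about 2 mm. A picture is of the moment at which its call begins: read the wrist's pose just before it. camera_params takes no time and is no camera call; for the wrist camera it gives the pose at the moment of the call.
- r.close_job(): hands the job in, once; it reports no verdict.
The state is a dict: "time_s": time; "q": joint angles; "qd": joint speeds; "joint_torque": joint torques, N m; "position": TCP position; "tool_rot": TCP orientation; "wrist_force": force on the tool from outside, world axes, zero at the start; "torque": the same for the moment, N m; "finger_gap": opening from 0.0 (shut) to 1.0 (fully open).
Only numpy, scipy, OpenCV 4.12 (cv2) and the standard library are available. Lean on these libraries where they do the work, as an engineer would, in place of code of your own. Each camera call takes 0.05 s, during which the arm holds its last target.

TASK

Fit the loose crank onto the square spindle on top of the dough roller, pushed fully down, and wind it clockwise (seen from above) for as many turns as it takes until the red pointer of the gauge stands in the green band. Leave the crank seated on the spindle, let go of it, and leave the jar, bowl and brush where they are.

Things in the scene. Friction and masses are not known exactly. Their poses are not given: they have to be found in the camera images.
- dough_roller: white bench dough roller, fixed: base 170 (x) by 270 (y) mm; 90 by 260 mm beam on two cheeks, its top 130 mm above the table; wooden roller under the beam, rising as the spindle is wound; on the beam's +x side, out to 80 mm, a sloping white gauge panel with red pointer and green band. Origin: centre of underside. The spindle stands upright at its middle (x = y = 0)
- spindle_seat (a point): point on the spindle's axis, on top of the 40 mm round dark collar that the crank's hub rests on (135 mm above the table). From it stands the brass square shaft, 16 mm across flats and 28 mm tall (its top 5 mm narrowed to 12.5 mm). z up; x and y are square to the shaft's flats and turn with it
- spindle (a joint): angle of the spindle in rad, grows when it is turned clockwise seen from above; range 0 to 20.9 (3.3 turns). It has about 0.15 N m of friction (2 N at the knob) and stays where it is left. One full turn lifts the roller 12 mm and moves the pointer 24 mm
- pointer (a joint): travel of the red gauge pointer in m along the machine's +y, 0 to 0.080; it is geared to the spindle (0.024 per turn). It starts at 0.005 to 0.015; the green band, 14 mm wide, runs from 0.057 to 0.071 (middle 0.064), judged by the pointer's centre line
- green_band (a point): centre of the green band on the sloping gauge panel, fixed to the machine
- crank: loose hand crank, about 0.23 kg, socket down. Blue hub 34 by 34, 62 mm tall, with an 18.4 mm square socket 34 mm deep in its underside, parallel to the hub's sides; black arm 22 mm wide along +x, 12 mm thick, flush with the underside; orange knob at its end. Origin: centre of the hub's underside; z up. Fits the shaft in any of four quarter turns; seated, its origin is at the spindle seat
- knob_mid (a point): middle of the crank's orange knob, a cylinder 26 mm in diameter and 58 mm tall that spins freely on its own upright axis, 80 mm from the hub's axis along the crank's x; this point is 47 mm above the hub's underside (knob from 17 to 75 mm; a steel pin below it)
- jar: bystander: jar with red cap, 56 mm in diameter, 95 mm tall; origin at the centre of its underside
- bowl: bystander: white bowl, 110 mm in diameter, 45 mm tall; origin at the centre of its underside
- brush: bystander: pastry brush, 200 mm long, lying on the table; origin under its middle
Not all that is in view belongs to the job. Leave any yellow look-alike of the crank alone.

How it is judged (in metres and radians):
On the way, in this order (a step that is already met when the one before it is completed fails the run):
1. the crank is fully seated on the spindle while the pointer is still well short of the green band (horizontal distance between crank and spindle_seat below 0.005 m and z of crank in the frame of spindle_seat below 0.005 m and angle between crank's own z axis and vertical below 0.12 rad and value of joint pointer below 0.03 m), for 0.2 s.
2. with the crank on the spindle the pointer has been wound into the green band (horizontal distance between crank and spindle_seat below 0.008 m and z of crank in the frame of spindle_seat below 0.015 m and value of joint pointer between 0.057 and 0.071 m), for 0.2 s.
At the end, for the whole second after the job is handed in: The pointer's centre line is in the green band (0.057 to 0.071), the crank sits fully down on the spindle (within 5 mm of the seat in height and sideways, upright within 0.12 rad), at rest and released; jar, bowl and brush are within 30 mm of where they were (value of joint pointer between 0.057 and 0.071 m and horizontal distance between crank and spindle_seat below 0.005 m and z of crank in the frame of spindle_seat below 0.005 m and angle between crank's own z axis and vertical below 0.12 rad and linear speed of crank below 0.02 m/s and distance of each of jar, bowl, brush from where it was at the start of the episode below 0.03 m); the robot touches nothing.
It fails at once if the jar, bowl or brush is pushed more than 30 mm or the jar is knocked over (distance of any of jar, bowl, brush from where it was at the start of the episode above 0.03 m or angle between jar's own z axis and vertical above 0.6 rad).
It also fails if it takes over 72 s, if anything falls off the work surface, if the arm or the gripper's body presses on something with over 40 N, if the wrist force passes 120 N, or if a joint passes its speed limit or range.

## Working session

There is one attempt and no reset: what is moved stays moved. The work goes in short steps, Python scripts to look and compute and a tool call to move; the robot and the scene stay as the last step left them, time stands still between calls to the robot, and variables do not carry over. Pictures are saved under pics/ and viewed, and the job is handed in when it is done.

Besides the shell and the picture viewer there is one more tool, called after ">>>" as name(argument=value, ...) on one line, values as JSON. step_arm: Moves the arm, as the interface text tells. Its arguments: {"type":"object","properties":{"travel":{"type":"array","items":{"type":"array","items":{"type":"number"}}},"rotation":{"type":"array","items":{"type":"array","items":{"type":"number"}}},"jaw":{"type":"array","items":{"type":"number"}},"force":{"type":"number"}},"required":["travel","rotation","jaw"]}

```bash
mkdir -p pics; ls; python3 - <<'E'
from workcell import r
import cv2,numpy as np
print(r.get_state())
for n in ["scene","side","wrist"]:
    p=r.camera_params(n); print(n,p)
    cv2.imwrite(f"pics/{n}0.png",r.capture(n)[:,:,::-1])
E
```

```text
pics
{'time_s': 0.0, 'q': array([ 1.16709666,  0.32184295, -0.07008114,  1.45164999,  0.02260621,
        1.37078477, -0.05689497]), 'qd': array([-0.00014712,  0.00079376, -0.00086576,  0.00058913,  0.00018433,
        0.00019589,  0.00030055]), 'joint_torque': array([-3.37180663e-04, -4.91292143e+01, -4.04343372e-01, -3.12525487e+01,
       -6.40537427e-02,  4.37344343e-02,  1.99689430e-04]), 'position': array([ 263.48435657, -593.64763148,  238.46105038]), 'tool_rot': array([[-8.63571063e-04,  9.13970557e-01,  4.05779590e-01],
       [ 1.69022139e-03,  4.05780496e-01, -9.13968999e-01],
       [-9.99998199e-01, -1.03419836e-04, -1.89523288e-03]]), 'wrist_force': array([-0.20562499, -0.04771169, -0.48990579]), 'torque': array([-0.05209413, -0.0216989 ,  0.04786732]), 'finger_gap': 1.002208990161661}
scene {'fx': 451.137552150499, 'fy': 451.137552150499, 'cx': 324.5319927199905, 'cy': 197.90880598647072, 'pose': array([[ 5.39748063e-02,  7.82336070e-01, -6.20513492e-01,
         1.36011685e+03],
       [ 9.98429896e-01, -5.16070580e-02,  2.17819557e-02,
         3.29675191e+01],
     
[... 382 characters left out ...]
6087e-01, -5.79870298e-01,  8.08155583e-01,
        -7.51826963e+02],
       [-2.07007240e-02, -8.11060351e-01, -5.84596088e-01,
         6.86989373e+02],
       [ 0.00000000e+00,  0.00000000e+00,  0.00000000e+00,
         1.00000000e+00]])}
wrist {'fx': 343.1445104175441, 'fy': 343.1445104175441, 'cx': 323.25304778428523, 'cy': 205.73839090186576, 'pose': array([[ 4.05833851e-01, -8.79026722e-01, -2.50221717e-01,
         3.32534599e+02],
       [-9.13944149e-01, -3.90994868e-01, -1.08761690e-01,
        -5.63444156e+02],
       [-2.23097494e-03,  2.72827850e-01, -9.62060282e-01,
         3.83492139e+02],
       [ 0.00000000e+00,  0.00000000e+00,  0.00000000e+00,
         1.00000000e+00]])}
```

View pics/scene0.png

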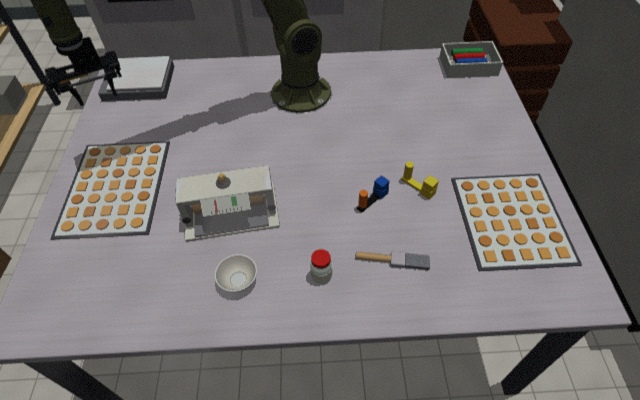

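View pics/side0.png

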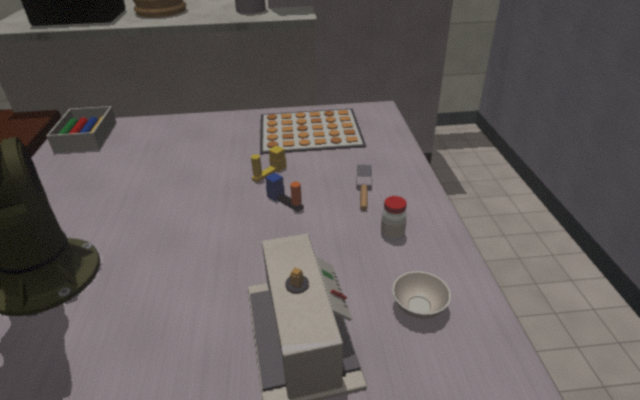

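View pics/wrist0.png

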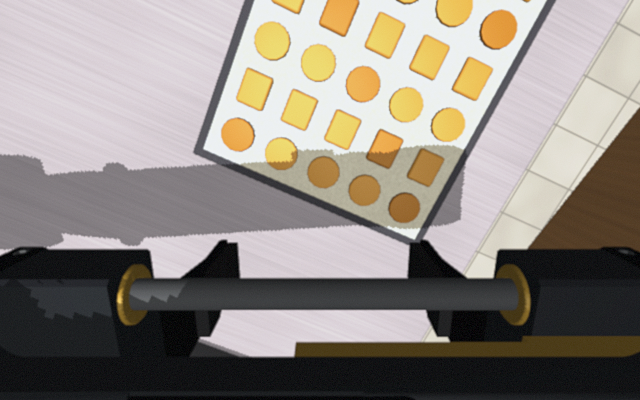

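```bash
cat > h.py <<'E'
import cv2,numpy as np
from workcell import r
def ray(p,u,v):
    d=np.array([(u-p['cx'])/p['fx'],(v-p['cy'])/p['fy'],1.]); T=p['pose']
    return T[:3,3],T[:3,:3]@d
def plane(p,u,v,z):
    o,d=ray(p,u,v); return o+d*(z-o[2])/d[2]
def proj(p,X):
    T=p['pose']; c=T[:3,:3].T@(np.asarray(X,float)-T[:3,3]); return np.array([p['cx']+p['fx']*c[0]/c[2],p['cy']+p['fy']*c[1]/c[2]])
def tri(a,b):
    (o1,d1),(o2,d2)=a,b; d1=d1/np.linalg.norm(d1); d2=d2/np.linalg.norm(d2)
    s=np.linalg.lstsq(np.c_[d1,-d2],o2-o1,rcond=None)[0]
    p,q=o1+s[0]*d1,o2+s[1]*d2
    return (p+q)/2,np.linalg.norm(p-q)
def blobs(img,lo,hi,amin=20):
    hsv=cv2.cvtColor(img,cv2.COLOR_RGB2HSV); m=cv2.inRange(hsv,np.array(lo),np.array(hi))
    n,l,s,c=cv2.connectedComponentsWithStats(m)
    return [(s[i].tolist(),c[i].round(1).tolist()) for i in range(1,n) if s[i][4]>=amin],m
E
python3 - <<'E'
from h import *
for n in ["scene","side"]:
    im=cv2.imread(f"pics/{n}0.png")[:,:,::-1].copy()
    p=r.camera_params(n)
    print(n)
    for nm,lo,hi in [("blue",(105,120,30),(125,255,255)),("orange",(3,150,80),(14,255,255)),("red",(0,150,60),(3,255,255)),("red2",(170,150,60),(180,255,255)),("green",(50,100,40),(85,255,255)),("brass",(15,90,60),(24,220,255))]:
        print(nm,[b for b in blobs(im,lo,hi,12)[0]][:14])
    x,y,w,h=(150,140,310,130) if n=="scene" else (230,130,220,220)
    s=800/w if n=="scene" else 2.7
    cv2.imwrite(f"pics/{n}0z.png",cv2.resize(im[y:y+h,x:x+w],None,fx=s,fy=s,interpolation=cv2.INTER_CUBIC)[:,:,::-1])
E
```

```text
scene
blue [([456, 58, 31, 5, 124], [471.1, 60.0]), ([374, 176, 15, 23, 240], [380.9, 186.5])]
orange [([458, 53, 19, 1, 19], [467.0, 53.0]), ([360, 190, 8, 7, 45], [363.3, 193.3])]
red [([454, 53, 31, 5, 100], [469.4, 54.9]), ([312, 250, 18, 18, 255], [320.5, 258.0])]
red2 [([460, 57, 17, 1, 17], [468.0, 57.0])]
green [([451, 48, 32, 8, 136], [466.5, 50.0])]
brass [([0, 25, 9, 15, 90], [3.2, 30.5]), ([0, 84, 45, 83, 1221], [17.2, 119.4]), ([150, 145, 10, 8, 47], [155.1, 148.6]), ([104, 147, 11, 8, 61], [109.4, 150.5]), ([120, 147, 10, 7, 59], [124.4, 149.9]), ([135, 146, 11, 8, 65], [139.7, 149.2]), ([89, 148, 11, 8, 42], [93.4, 151.5]), ([116, 157, 11, 9, 69], [121.1, 161.0]), ([132, 157, 10, 8, 71], [136.6, 160.5]), ([148, 156, 10, 8, 71], [152.3, 159.5]), ([85, 159, 11, 8, 71], [90.2, 162.5]), ([102, 158, 10, 8, 30], [106.1, 161.6]), ([401, 165, 12, 20, 75], [406.9, 175.0]), ([144, 167, 11, 9, 72], [149.3, 170.8])]
side
blue [([81, 117, 15, 15, 98], [88.8, 124.4]), ([267, 174, 14, 8, 68], [273.5, 177.2])]
orange [([292, 182, 7, 6, 32], [294.8, 184.7])]
red [([70, 118, 17, 15, 101], [78.4, 124.8]), ([385, 197, 21, 12, 162], [395.0, 202.6])]
red2 []
green [([60, 118, 17, 15, 109], [68.4, 125.4])]
brass [([135, 0, 49, 17, 290], [157.1, 8.6]), ([339, 110, 9, 4, 20], [342.9, 112.0]), ([296, 113, 10, 12, 57], [300.9, 118.1]), ([311, 112, 8, 4, 24], [314.8, 113.8]), ([282, 114, 9, 4, 31], [286.1, 115.6]), ([327, 115, 10, 14, 61], [331.0, 121.8]), ([91, 116, 11, 16, 40], [96.2, 123.4]), ([340, 116, 10, 5, 27], [344.3, 118.1]), ([282, 120, 10, 4, 29], [286.5, 121.7]), ([267, 122, 10, 3, 16], [271.5, 123.1]), ([343, 123, 9, 4, 28], [347.1, 124.4]), ([313, 125, 9, 4, 28], [316.9, 126.4]), ([268, 127, 9, 6, 28], [271.6, 129.2]), ([282, 127, 10, 4, 31], [286.6, 128.4])]
```

View pics/scene0z.png

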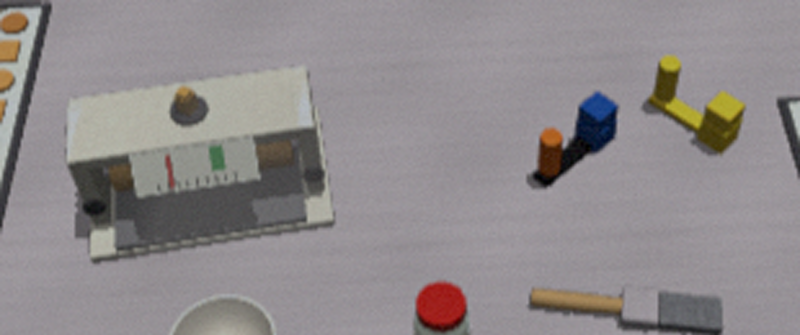

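View pics/side0z.png

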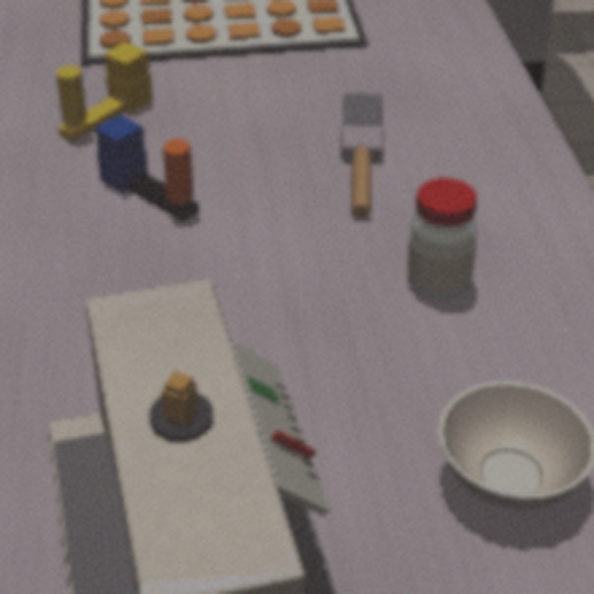

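```bash
python3 - <<'E'
from h import *
S=r.camera_params("scene");D=r.camera_params("side")
def z(u,v): return 150+u/(800/310),140+v/(800/310)
def y(u,v): return 230+u/2.7,130+v/2.7
for nm,a,b,h in [("hub",(599,106),(121,127),62),("knob",(551,135),(177,147),75),("collar",(188,110),(181,415),135),("spin top",(183,93),(179,380),163),("band",(217,157),(264,389),110),("ptr",(170,171),(293,444),110)]:
    X,e=tri(ray(S,*z(*a)),ray(D,*y(*b)))
    print(nm,X.round(1),round(e,1),plane(S,*z(*a),h).round(1),plane(D,*y(*b),h).round(1))
E
```

```text
hub [504.  234.1  58.6] 1.7 [505.8 233.8  62. ] [504.8 227.6  62. ]
knob [554.7 172.5  72.5] 2.9 [555.1 172.8  75. ] [555.6 166.8  75. ]
collar [ 540.6 -217.7  131.1] 0.4 [ 543.8 -216.6  135. ] [ 540.8 -221.7  135. ]
spin top [ 541.4 -217.   160.2] 0.6 [ 544.3 -216.4  163. ] [ 541.2 -219.6  163. ]
band [ 595.4 -185.9  115.9] 1.9 [ 589.7 -186.9  110. ] [ 596.6 -181.   110. ]
ptr [ 608.6 -234.   113.7] 0.9 [ 605.2 -234.9  110. ] [ 609.4 -231.1  110. ]
```

```bash
cat >> h.py <<'E'
from scipy.spatial.transform import Rotation as Ro
def toolR(yaw):  # jaw (tool z) axis at yaw deg in world, x down
    a=np.radians(yaw); z=np.array([np.cos(a),np.sin(a),0]); x=np.array([0,0,-1.]); return np.c_[x,np.cross(z,x),z]
def goal(p,yaw):
    s=r.get_state(); R=s['tool_rot']; t=R.T@(np.array(p)-s['position'])/10
    rv=np.degrees(Ro.from_matrix(R.T@toolR(yaw)).as_rotvec())
    print("pos",s['position'].round(1),"travel cm",t.round(2),"rot",rv.round(1),"t",round(s['time_s'],2))
E
python3 -c "
from h import *
goal((528,-250,300),-22)"
```

```text
pos [ 263.5 -593.7  238.7] travel cm [ -6.1   38.12 -20.69] rot [-44.1  -0.1  -0. ] t 0.15
```

>>> step_arm(travel=[[-6.1,38.1,-20.7],[-6.1,38.1,-20.7],[-6.1,38.1,-20.7],[-6.1,38.1,-20.7],[-6.1,38.1,-20.7]], rotation=[[-44,0,0],[-44,0,0],[-44,0,0],[-44,0,0],[-44,0,0]], jaw=[0,0,0,0,0])

```text
time_s: 0.65
position: [415.4, -396.0, 274.5]
tool_rot: [[-0.0, 0.387, 0.922], [-0.0, 0.922, -0.387], [-1.0, -0.0, -0.0]]
wrist_force: [1.1, 0.1, 0.1]
finger_gap: 1.0
```

```bash
python3 -c "
from h import *
goal((528,-250,300),-22)"
```

```text
pos [ 415.4 -396.   274.5] travel cm [-2.55 17.82  4.74] rot [-0.7 -0.   0. ] t 0.65
```

>>> step_arm(travel=[[-2.5,17.8,4.7],[-2.5,17.8,4.7],[-2.5,17.8,4.7],[-2.5,17.8,4.7],[-2.5,17.8,4.7]], rotation=[[-0.7,0,0],[-0.7,0,0],[-0.7,0,0],[-0.7,0,0],[-0.7,0,0]], jaw=[0,0,0,0,0])

```text
time_s: 1.15
position: [531.5, -245.4, 300.1]
tool_rot: [[0.003, 0.371, 0.929], [0.003, 0.929, -0.371], [-1.0, 0.004, 0.002]]
wrist_force: [-0.3, -1.2, -0.3]
finger_gap: 1.003
```

```bash
python3 -c "
from h import *
import pickle
p=r.camera_params('wrist'); s=r.get_state(); im=r.capture('wrist'); pickle.dump((p,s,im),open('w1.pkl','wb'))
cv2.imwrite('pics/w1.png',im[:,:,::-1])
print(s['position'],proj(p,(541,-218,163)))
cv2.imwrite('pics/w1z.png',cv2.resize(im[40:240,200:460],None,fx=3,fy=3,interpolation=2)[:,:,::-1])
"
```

```text
[ 531.49998269 -245.37090436  300.10242321] [320.81818804 167.11466981]
```

View pics/w1.png

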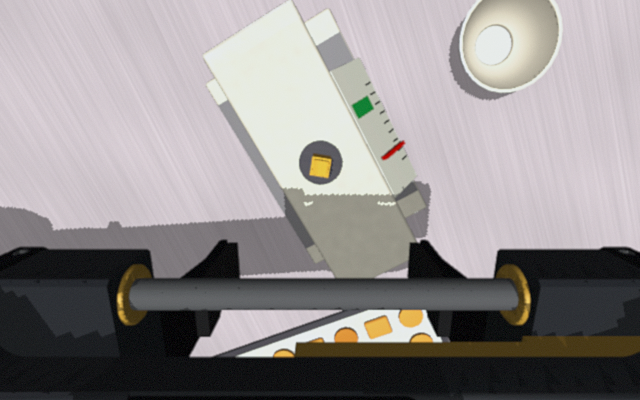

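View pics/w1z.png

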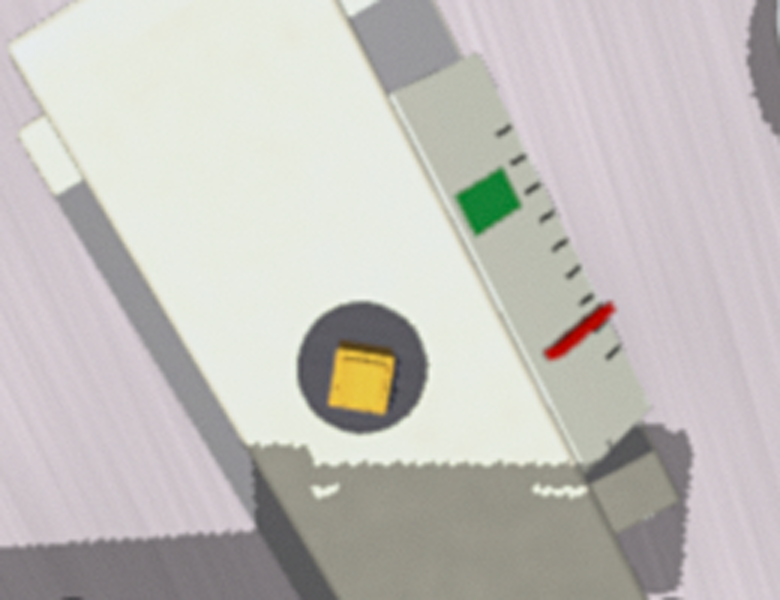

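```bash
python3 -c "
from h import *
import pickle
p,s,im=pickle.load(open('w1.pkl','rb'))
b,m=blobs(im,(12,120,80),(28,255,255),100)
m2=np.zeros_like(m); m2[120:200,290:350]=m[120:200,290:350]
c=max(cv2.findContours(m2,0,cv2.CHAIN_APPROX_NONE)[0],key=cv2.contourArea)
rect=cv2.minAreaRect(c); print(rect); bx=cv2.boxPoints(rect)
W=np.array([plane(p,*q,160)[:2] for q in bx]); print(W.round(1),'center',W.mean(0))
for i in range(4):
    d=W[(i+1)%4]-W[i]; print(np.hypot(*d).round(1),np.degrees(np.arctan2(d[1],d[0])).round(1))
# collar
hsv=cv2.cvtColor(im,cv2.COLOR_RGB2HSV); g=cv2.inRange(im,np.array([60,60,60]),np.array([110,110,120]))
g2=np.zeros_like(g); g2[135:190,293:348]=(g|m)[135:190,293:348]
g2=cv2.morphologyEx(g2,cv2.MORPH_CLOSE,np.ones((5,5)))
c=max(cv2.findContours(g2,0,cv2.CHAIN_APPROX_NONE)[0],key=cv2.contourArea)
e=cv2.fitEllipse(c); print('collar',e,plane(p,*e[0],135).round(1), e[1][0]*(p['pose'][2,3]-135)/p['fx'])
def w(u,v,z): return plane(p,200+u/3,40+v/3,z)
a,b=w(345,10,130),w(575,462,130); d=a-b; print('beam edge yaw(y axis)',np.degrees(np.arctan2(d[1],d[0])))
print('band',w(489,201,115),'ptr',w(580,331,115))
"
```

```text
((320.2432556152344, 165.54054260253906), (19.72787857055664, 21.700666427612305), 9.462322235107422)
[[ 529.  -220.6]
 [ 538.6 -205.1]
 [ 552.6 -213.5]
 [ 543.2 -229.2]] center [ 540.82029522 -217.10675445]
18.2 58.3
16.4 -31.2
18.3 -120.9
16.6 148.6
collar ((320.2138671875, 162.1699676513672), (41.08767318725586, 41.51151657104492), 176.83349609375) [ 540.3 -217.7  135. ] 37.158755097991865
beam edge yaw(y axis) 96.98234654119024
band [ 594.96361631 -187.60391912  115.        ] ptr [ 608.29991362 -235.81964315  115.        ]
```

```bash
python3 -c "
from h import *
goal((527,205,260),39.4)"
```

```text
pos [ 529.4 -249.1  299.6] travel cm [  3.99  42.   -17.25] rot [-61.4   0.1  -0. ] t 1.2
```

>>> step_arm(travel=[[4,42,-17.3],[4,42,-17.3],[4,42,-17.3],[4,42,-17.3],[4,42,-17.3]], rotation=[[-61,0,0],[-61,0,0],[-61,0,0],[-61,0,0],[-61,0,0]], jaw=[0,0,0,0,0])

```text
time_s: 1.7
position: [527.0, -3.7, 277.0]
tool_rot: [[-0.0, -0.354, 0.935], [-0.001, 0.935, 0.354], [-1.0, -0.001, -0.001]]
wrist_force: [0.8, 0.0, 0.5]
finger_gap: 0.997
```

```bash
python3 -c "
from h import *
goal((527,205,260),39.4)"
```

```text
pos [527.   -3.7 277. ] travel cm [ 1.67 19.52  7.4 ] rot [-18.6  -0.1   0.1] t 1.7
```

>>> step_arm(travel=[[1.7,19.5,7.4],[1.7,19.5,7.4],[1.7,19.5,7.4],[1.7,19.5,7.4],[1.7,19.5,7.4]], rotation=[[-18.6,0,0],[-18.6,0,0],[-18.6,0,0],[-18.6,0,0],[-18.6,0,0]], jaw=[0,0,0,0,0])

```text
time_s: 2.2
position: [526.4, 210.7, 259.8]
tool_rot: [[-0.002, -0.637, 0.77], [0.003, 0.77, 0.637], [-1.0, 0.003, 0.001]]
wrist_force: [0.3, 0.6, -0.2]
finger_gap: 1.0
```

```bash
python3 -c "
from h import *
import pickle
p=r.camera_params('wrist'); s=r.get_state(); im=r.capture('wrist'); pickle.dump((p,s,im),open('w2.pkl','wb'))
cv2.imwrite('pics/w2.png',im[:,:,::-1])
print(s['position'],s['q'].round(2),proj(p,(504,232,62)))
for nm,lo,hi,z in [('blue',(105,120,30),(125,255,255),62),('orange',(3,150,80),(12,255,255),75)]:
    b,m=blobs(im,lo,hi,80); print(b)
    c=max(cv2.findContours(m,0,1)[0],key=cv2.contourArea); print(nm,cv2.minAreaRect(c), cv2.approxPolyDP(c,4,True).reshape(-1,2).tolist())
cv2.imwrite('pics/w2z.png',cv2.resize(im[60:240,200:460],None,fx=3,fy=3,interpolation=2)[:,:,::-1])
"
```

```text
[526.39205325 210.68607293 259.8289317 ] [ 0.3   0.22 -0.83  1.61  0.16  1.39  0.14] [318.77829049 154.92521521]
[([300, 133, 34, 38, 1162], [316.8, 151.5])]
blue ((316.71337890625, 151.69485473632812), (36.598575592041016, 32.784332275390625), 87.39744567871094) [[331, 133], [302, 135], [303, 169], [333, 166]]
[]
orange ((327.75, 214.25), (1.4142134189605713, 0.7071067094802856), 45.0) [[327, 214]]
```

View pics/w2.png

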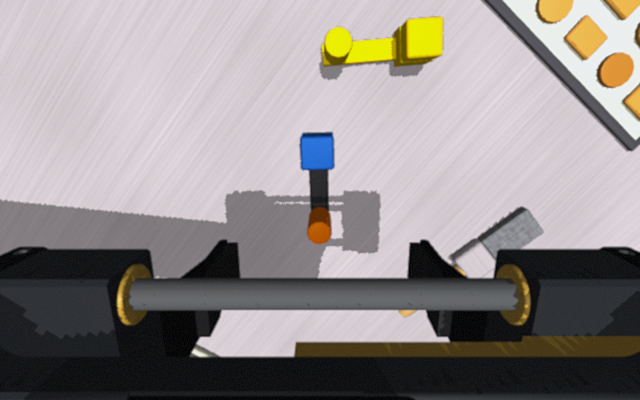

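View pics/w2z.png

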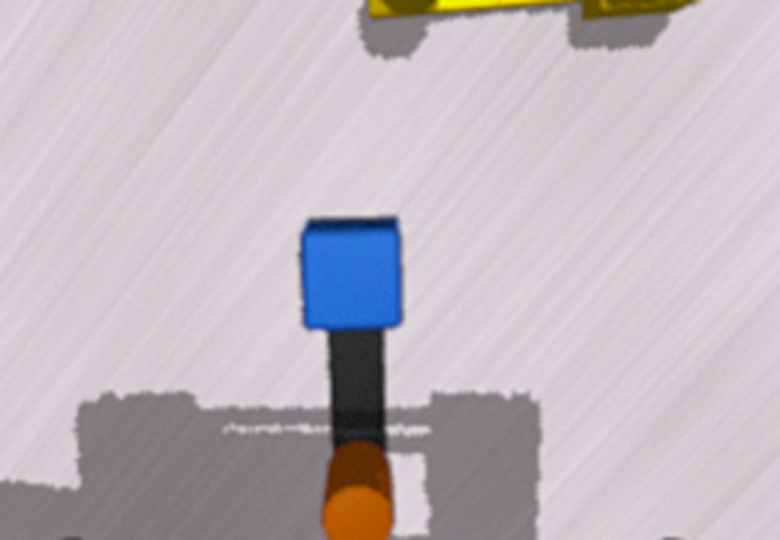

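```bash
python3 -c "
from h import *
import pickle
p,s,im=pickle.load(open('w2.pkl','rb'))
w=lambda u,v,z: plane(p,200+u/3,60+v/3,z)
h=w(352,278,62);k=w(357,512,75);d=k-h
print(h,k,np.hypot(*d[:2]),np.degrees(np.arctan2(d[1],d[0])))
for a,b in [((304,231),(402,228)),((306,328),(401,324)),((304,231),(306,328)),((402,228),(401,324))]:
    e=w(*b,62)-w(*a,62); print(np.hypot(*e[:2]).round(1),np.degrees(np.arctan2(e[1],e[0])).round(1))
"
```

```text
[501.47025902 232.81451932  62.        ] [552.11161579 174.04360178  75.        ] 77.57942873969846 -49.24938770257671
32.1 41.3
31.9 42.0
32.0 -50.2
31.7 -50.5
```

```bash
python3 -c "
from h import *
goal((503,232.5,140),40.5);goal((503,232.5,43),40.5)"
```

```text
pos [526.9 209.1 259.7] travel cm [11.98  3.3  -0.36] rot [-1.   0.  -0.1] t 2.25
pos [526.9 209.1 259.7] travel cm [21.68  3.28 -0.36] rot [-1.   0.  -0.1] t 2.25
```

>>> step_arm(travel=[[5,3.3,-0.4],[10,3.3,-0.4],[15,3.3,-0.4],[15,3.3,-0.4],[15,3.3,-0.4]], rotation=[[-1,0,0],[-1,0,0],[-1,0,0],[-1,0,0],[-1,0,0]], jaw=[0,0,0,0,0])

```text
time_s: 2.75
position: [504.4, 225.4, 109.4]
tool_rot: [[-0.003, -0.643, 0.766], [-0.002, 0.766, 0.643], [-1.0, 0.001, -0.004]]
wrist_force: [0.1, 0.3, 1.8]
finger_gap: 1.001
```

```bash
python3 -c "
from h import *
goal((503,232.5,43),40.5)"
```

```text
pos [504.4 225.4 109.4] travel cm [6.64 0.63 0.37] rot [-0.5 -0.2 -0. ] t 2.75
```

>>> step_arm(travel=[[3,0.6,0.4],[4,0.6,0.4],[4,0.6,0.4]], rotation=[[-0.5,0,0],[-0.5,0,0],[-0.5,0,0]], jaw=[0,0,0])

```text
time_s: 3.05
position: [504.2, 234.4, 71.0]
tool_rot: [[-0.0, -0.651, 0.759], [-0.001, 0.759, 0.651], [-1.0, -0.0, -0.0]]
wrist_force: [0.6, 0.2, -0.3]
finger_gap: 1.001
```

```bash
python3 -c "
from h import *
goal((503,232.5,43),40.5)"
```

```text
pos [504.2 234.4  71. ] travel cm [ 2.8  -0.07 -0.22] rot [ 0.1 -0.   0. ] t 3.05
```

Within 2 mm; descend, then close.

>>> step_arm(travel=[[1.5,-0.1,-0.2],[2.8,-0.1,-0.2],[2.8,-0.1,-0.2],[2.8,-0.1,-0.2]], rotation=[[0,0,0],[0,0,0],[0,0,0],[0,0,0]], jaw=[0,0,0,0])

```text
time_s: 3.45
position: [502.6, 233.1, 42.2]
tool_rot: [[-0.001, -0.652, 0.758], [-0.0, 0.758, 0.652], [-1.0, 0.0, -0.001]]
wrist_force: [-0.1, -0.6, -0.5]
finger_gap: 1.004
```

>>> step_arm(travel=[[0,0,0],[0,0,0],[0,0,0],[0,0,0],[0,0,0]], rotation=[[0,0,0],[0,0,0],[0,0,0],[0,0,0],[0,0,0]], jaw=[0.3,0.5,0.7,1,1], force=40)

```text
time_s: 3.95
position: [502.8, 233.2, 42.6]
tool_rot: [[0.0, -0.652, 0.758], [-0.0, 0.758, 0.652], [-1.0, -0.0, 0.0]]
wrist_force: [-0.1, -0.7, 0.1]
finger_gap: 0.631
```

```bash
python3 -c "
from h import *
goal((503,232.5,43),40.5)
im=r.capture('wrist');cv2.imwrite('pics/w3.png',im[:,:,::-1]);print(r.get_state()['finger_gap'])"
```

```text
pos [502.8 233.2  42.6] travel cm [-0.04 -0.07 -0.03] rot [0.2 0.  0. ] t 3.95
0.5825359371223362
```

View pics/w3.png

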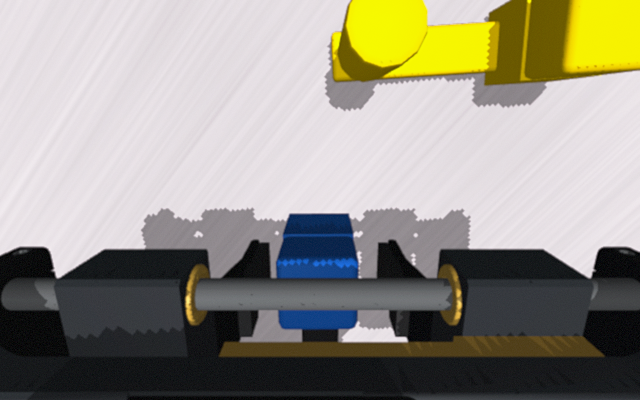

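>>> step_arm(travel=[[0,0,0],[0,0,0],[0,0,0],[0,0,0],[0,0,0]], rotation=[[0,0,0],[0,0,0],[0,0,0],[0,0,0],[0,0,0]], jaw=[1,1,1,1,1], force=40)

```text
time_s: 4.5
position: [502.4, 233.0, 42.3]
tool_rot: [[-0.001, -0.652, 0.758], [-0.001, 0.758, 0.652], [-1.0, 0.0, -0.001]]
wrist_force: [-2.0, -0.8, 2.5]
finger_gap: 0.386
```

```bash
python3 -c "
from h import *
p=r.camera_params('wrist');s=r.get_state();im=r.capture('wrist');cv2.imwrite('pics/w4.png',cv2.resize(im[190:350,240:400],None,fx=4,fy=4,interpolation=2)[:,:,::-1])
R=s['tool_rot']
for v in (260,262,264,326,328,330): print(v,(R.T@(plane(p,317,v,62)-s['position'])).round(1))
"
```

```text
260 [-19.7  16.5  -1.8]
262 [-19.7  15.6  -1.8]
264 [-19.7  14.8  -1.8]
326 [-19.7 -13.7  -2. ]
328 [-19.7 -14.7  -2. ]
330 [-19.7 -15.7  -2. ]
```

View pics/w4.png

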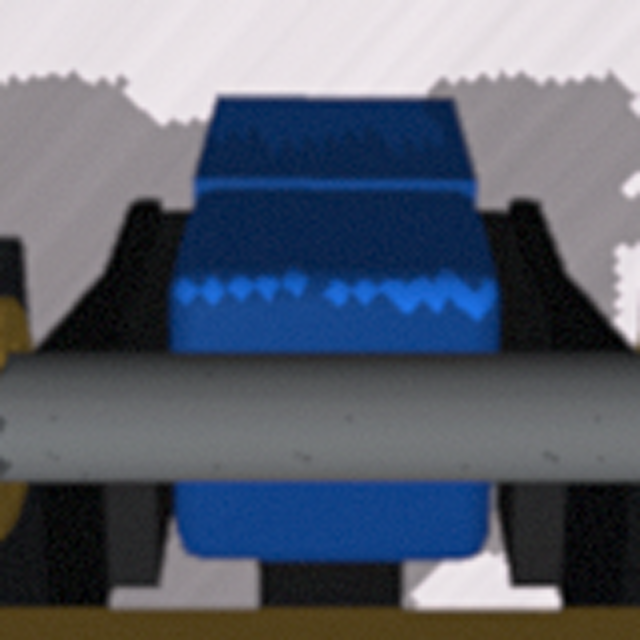

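>>> step_arm(travel=[[-4,0,0],[-8,0,0],[-12,0,0],[-16,0,0],[-20,0,0]], rotation=[[0,0,0],[0,0,0],[0,0,0],[0,0,0],[0,0,0]], jaw=[1,1,1,1,1])

```text
time_s: 5.05
position: [502.6, 233.3, 243.7]
tool_rot: [[0.001, -0.652, 0.758], [0.0, 0.758, 0.652], [-1.0, -0.0, 0.001]]
wrist_force: [0.5, -0.3, -2.2]
finger_gap: 0.387
```

```bash
python3 -c "
from h import *
goal((540.5,-217.5,243),-31.4);print(r.get_state()['finger_gap'])"
```

```text
pos [502.6 233.3 243.7] travel cm [  0.07 -36.64 -26.52] rot [72.1  0.  -0. ] t 5.05
0.38707365420907586
```

>>> step_arm(travel=[[0,-36.6,-26.5],[0,-36.6,-26.5],[0,-36.6,-26.5],[0,-36.6,-26.5],[0,-36.6,-26.5]], rotation=[[72,0,0],[72,0,0],[72,0,0],[72,0,0],[72,0,0]], jaw=[1,1,1,1,1])

```text
time_s: 5.55
position: [523.6, -17.9, 242.4]
tool_rot: [[0.001, 0.046, 0.999], [-0.001, 0.999, -0.046], [-1.0, -0.001, 0.001]]
wrist_force: [0.5, 0.6, -1.0]
finger_gap: 0.385
```

```bash
python3 -c "
from h import *
goal((540.5,-217.5,243),-31.4);print(r.get_state()['finger_gap'])"
```

```text
pos [523.6 -17.9 242.4] travel cm [ -0.05 -19.86   2.61] rot [28.8  0.1  0. ] t 5.55
0.3846803831013566
```

>>> step_arm(travel=[[0,-19.9,2.6],[0,-19.9,2.6],[0,-19.9,2.6],[0,-19.9,2.6],[0,-19.9,2.6]], rotation=[[28.8,0,0],[28.8,0,0],[28.8,0,0],[28.8,0,0],[28.8,0,0]], jaw=[1,1,1,1,1])

```text
time_s: 6.05
position: [539.8, -226.0, 241.0]
tool_rot: [[-0.001, 0.528, 0.849], [-0.004, 0.849, -0.528], [-1.0, -0.004, 0.001]]
wrist_force: [0.0, 0.0, -1.6]
finger_gap: 0.39
```

>>> step_arm(travel=[[0,0,0],[0,0,0]], rotation=[[0,0,0],[0,0,0]], jaw=[1,1])

```text
time_s: 6.25
position: [541.8, -214.3, 242.0]
tool_rot: [[-0.0, 0.515, 0.857], [0.001, 0.857, -0.515], [-1.0, 0.001, -0.001]]
wrist_force: [-0.1, 1.0, -2.1]
finger_gap: 0.384
```

```bash
python3 -c "
from h import *
goal((540.5,-217.5,243),-31.4)
for n,b in (('scene',(170,90,140,120)),('side',(230,190,140,120))):
    im=r.capture(n);x,y,w,h=b;cv2.imwrite(f'pics/{n}5.png',cv2.resize(im[y:y+h,x:x+w],None,fx=5,fy=5,interpolation=2)[:,:,::-1])
"
```

```text
pos [ 541.8 -214.3  242. ] travel cm [-0.1  -0.34  0.05] rot [ 0.4 -0.  -0.1] t 6.25
```

View pics/scene5.png

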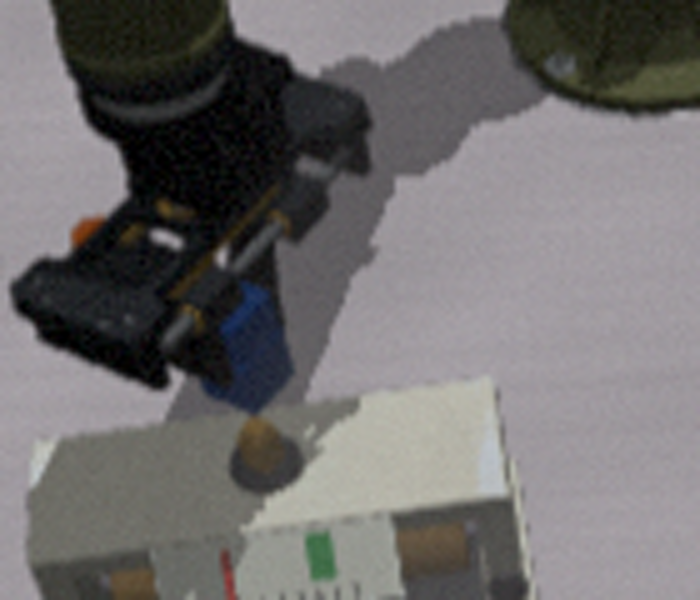

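View pics/side5.png

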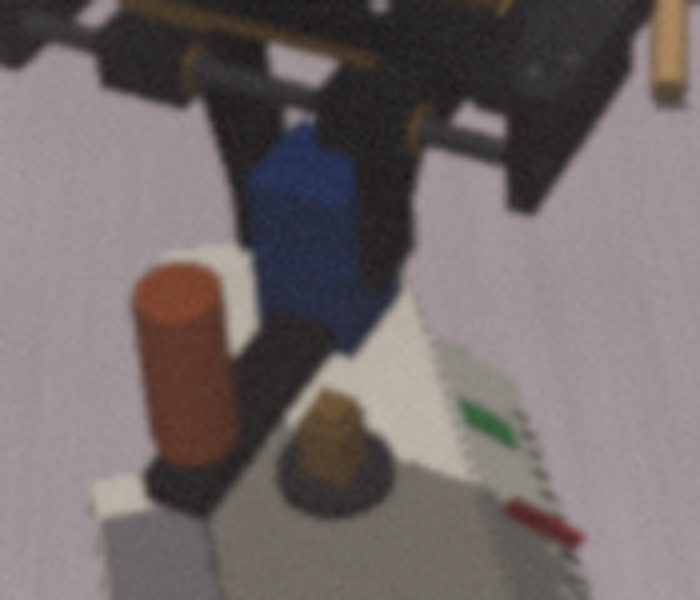

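>>> step_arm(travel=[[1.5,-0.3,0],[2.8,-0.3,0],[2.8,-0.3,0],[2.8,-0.3,0]], rotation=[[0.4,0,0],[0.4,0,0],[0.4,0,0],[0.4,0,0]], jaw=[1,1,1,1])

```text
time_s: 6.75
position: [539.5, -218.0, 213.5]
tool_rot: [[-0.002, 0.522, 0.853], [0.001, 0.853, -0.522], [-1.0, -0.0, -0.002]]
wrist_force: [0.2, 0.6, -2.0]
finger_gap: 0.386
```

```bash
python3 -c "
from h import *
goal((540.5,-217.5,178),-31.4)"
```

```text
pos [ 539.5 -218.   213.5] travel cm [3.55 0.09 0.06] rot [-0.1 -0.1  0. ] t 6.75
```

>>> step_arm(travel=[[0.5,0.1,0.1],[1.0,0.1,0.1],[1.5,0.1,0.1],[2.0,0.1,0.1],[2.0,0.1,0.1]], rotation=[[0,0,0],[0,0,0],[0,0,0],[0,0,0],[0,0,0]], jaw=[1,1,1,1,1])

```text
time_s: 7.25
position: [540.8, -218.0, 193.3]
tool_rot: [[-0.001, 0.522, 0.853], [0.0, 0.853, -0.522], [-1.0, -0.0, -0.001]]
wrist_force: [-0.7, -0.4, -2.4]
finger_gap: 0.387
```

No added force 12 mm below the shaft top, so it is engaged. Continue.

>>> step_arm(travel=[[0.5,0,0],[1.0,0,0],[1.4,0,0],[1.5,0,0],[1.5,0,0]], rotation=[[0,0,0],[0,0,0],[0,0,0],[0,0,0],[0,0,0]], jaw=[1,1,1,1,1])

```text
time_s: 7.75
position: [541.1, -218.2, 178.9]
tool_rot: [[-0.001, 0.522, 0.853], [-0.0, 0.853, -0.522], [-1.0, -0.0, -0.001]]
wrist_force: [0.1, -1.1, -3.2]
finger_gap: 0.389
```

```bash
python3 -c "
from h import *
goal((540.5,-217.5,178),-31.4)
for n,b in (('scene',(170,90,140,120)),('side',(230,190,140,120))):
    im=r.capture(n);x,y,w,h=b;cv2.imwrite(f'pics/{n}6.png',cv2.resize(im[y:y+h,x:x+w],None,fx=5,fy=5,interpolation=2)[:,:,::-1])
"
```

```text
pos [ 541.1 -218.2  178.9] travel cm [ 0.09  0.02 -0.09] rot [-0.1 -0.   0. ] t 7.75
```

View pics/side6.png

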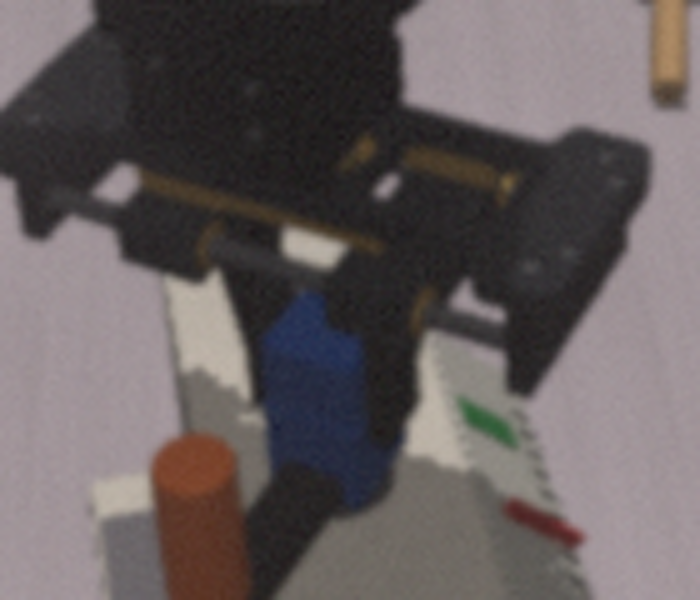

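>>> step_arm(travel=[[0.1,0,0],[0.2,0,0],[0.3,0,0],[0.3,0,0]], rotation=[[0,0,0],[0,0,0],[0,0,0],[0,0,0]], jaw=[1,1,1,1])

```text
time_s: 8.25
position: [541.2, -218.2, 177.3]
tool_rot: [[-0.0, 0.522, 0.853], [-0.001, 0.853, -0.522], [-1.0, -0.001, 0.0]]
wrist_force: [-5.5, 0.4, 4.6]
finger_gap: 0.388
```

>>> step_arm(travel=[[0,0,0],[0,0,0],[0,0,0],[0,0,0],[0,0,0]], rotation=[[0,0,0],[0,0,0],[0,0,0],[0,0,0],[0,0,0]], jaw=[0.6,0.3,0,0,0])

```text
time_s: 8.75
position: [541.8, -217.9, 176.4]
tool_rot: [[0.001, 0.522, 0.853], [-0.0, 0.853, -0.522], [-1.0, 0.0, 0.001]]
wrist_force: [-0.5, -1.6, 0.3]
finger_gap: 0.682
```

>>> step_arm(travel=[[-1,0,0],[-4,0,0],[-7,0,0],[-10,0,0],[-10,0,0]], rotation=[[0,0,0],[0,0,0],[0,0,0],[0,0,0],[0,0,0]], jaw=[0,0,0,0,0])

```text
time_s: 9.25
position: [543.9, -218.5, 282.3]
tool_rot: [[0.009, 0.522, 0.853], [-0.004, 0.853, -0.522], [-1.0, 0.001, 0.009]]
wrist_force: [-0.0, -0.4, -0.5]
finger_gap: 0.992
```

```bash
python3 -c "
from h import *
goal((540.5,-217.5,178),-31.4)
for n,b in (('scene',(170,90,140,120)),('side',(230,190,140,120))):
    im=r.capture(n);x,y,w,h=b;cv2.imwrite(f'pics/{n}7.png',cv2.resize(im[y:y+h,x:x+w],None,fx=5,fy=5,interpolation=2)[:,:,::-1])
"
```

```text
pos [ 543.9 -218.5  282.3] travel cm [10.43 -0.11 -0.44] rot [-0.1  0.5 -0.1] t 9.25
```

View pics/side7.png

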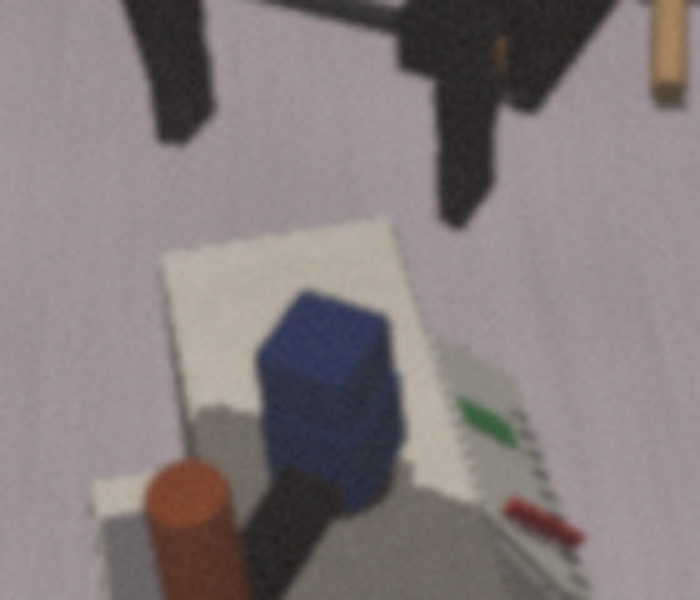

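View pics/scene7.png

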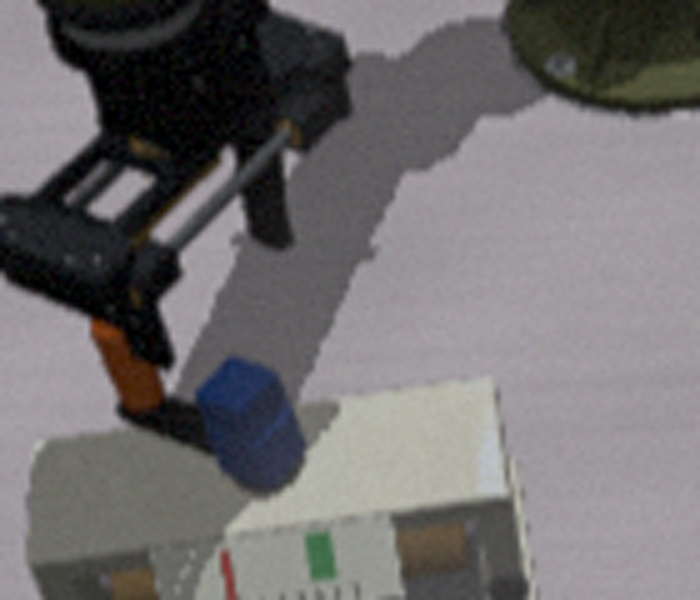

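```bash
python3 -c "
from h import *
S=r.camera_params('scene');D=r.camera_params('side')
print(tri(ray(S,218,167.6),ray(D,295,257.6)))
k=plane(D,230+189/5,190+495/5,208);print(k, k-[541.2,-218.2,0])
"
```

```text
(array([ 540.4504591 , -218.95137423,  192.1760653 ]), np.float64(0.8927691953510295))
[ 498.57723105 -296.94438188  208.        ] [-42.62276895 -78.74438188 208.        ]
```

```bash
python3 -c "
from h import *
goal((499.5,-286.5,255),-31.4)"
```

```text
pos [ 542.  -218.1  277.8] travel cm [ 2.28 -8.05 -0.05] rot [-0.1  0.1 -0. ] t 9.35
```

>>> step_arm(travel=[[0,-4,0],[1,-8,0],[2.3,-8,0],[2.3,-8,0]], rotation=[[0,0,0],[0,0,0],[0,0,0],[0,0,0]], jaw=[0,0,0,0])

```text
time_s: 9.75
position: [497.4, -286.6, 250.3]
tool_rot: [[-0.005, 0.525, 0.851], [0.003, 0.851, -0.525], [-1.0, 0.0, -0.006]]
wrist_force: [1.0, 0.7, 0.6]
finger_gap: 0.999
```

```bash
python3 -c "
from h import *
goal((499.5,-286.5,188),-31.4)
im=r.capture('wrist');cv2.imwrite('pics/w8.png',im[:,:,::-1])"
```

```text
pos [ 497.4 -286.6  250.3] travel cm [6.23 0.12 0.21] rot [-0.3 -0.3 -0. ] t 9.75
```

View pics/w8.png

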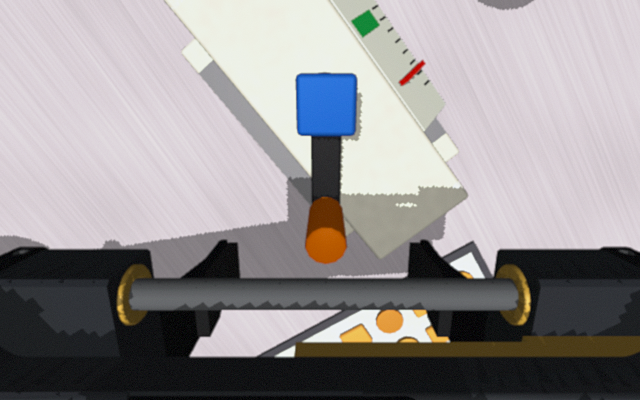

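>>> step_arm(travel=[[2.5,0,0],[5,0,0],[6.5,0,0],[6.5,0,0]], rotation=[[0,0,0],[0,0,0],[0,0,0],[0,0,0]], jaw=[0,0,0,0])

```text
time_s: 10.2
position: [499.0, -284.4, 186.3]
tool_rot: [[-0.003, 0.521, 0.854], [0.003, 0.854, -0.521], [-1.0, 0.0, -0.004]]
wrist_force: [0.1, 0.1, -0.5]
finger_gap: 1.001
```

>>> step_arm(travel=[[0,0,0],[0,0,0],[0,0,0],[0,0,0],[0,0,0]], rotation=[[0,0,0],[0,0,0],[0,0,0],[0,0,0],[0,0,0]], jaw=[0.5,1,1,1,1], force=12)

```text
time_s: 10.7
position: [499.8, -286.4, 188.9]
tool_rot: [[0.001, 0.522, 0.853], [-0.001, 0.853, -0.522], [-1.0, -0.0, 0.001]]
wrist_force: [1.0, 0.8, 0.6]
finger_gap: 0.63
```

>>> step_arm(travel=[[0,0,0],[0,0,0],[0,0,0],[0,0,0],[0,0,0]], rotation=[[0,0,0],[0,0,0],[0,0,0],[0,0,0],[0,0,0]], jaw=[1,1,1,1,1])

```text
time_s: 11.2
position: [499.5, -286.2, 188.4]
tool_rot: [[-0.0, 0.522, 0.853], [0.0, 0.853, -0.522], [-1.0, -0.0, -0.0]]
wrist_force: [-0.1, 0.3, -0.3]
finger_gap: 0.295
```

>>> step_arm(travel=[[0,0,0],[0,0,0]], rotation=[[0,0,0],[0,0,0]], jaw=[1,1])

```text
time_s: 11.4
position: [499.6, -286.2, 188.4]
tool_rot: [[-0.0, 0.522, 0.853], [-0.0, 0.853, -0.522], [-1.0, -0.0, -0.0]]
wrist_force: [-0.1, 0.6, -0.3]
finger_gap: 0.293
```

```bash
python3 -c "
from h import *
goal((499.5,-286.5,188),-31.4)"
```

```text
pos [ 499.6 -286.2  188.4] travel cm [ 0.04 -0.03  0.01] rot [-0.1 -0.   0. ] t 11.4
```

>>> step_arm(travel=[[0,0.4,-2.5],[0,1.5,-4.7],[0,3.3,-6.5],[0,5.5,-7.6],[0,8,-8]], rotation=[[0,0,0],[0,0,0],[0,0,0],[0,0,0],[0,0,0]], jaw=[1,1,1,1,1])

```text
time_s: 11.9
position: [469.8, -176.7, 189.2]
tool_rot: [[-0.006, 0.525, 0.851], [-0.002, 0.851, -0.525], [-1.0, -0.005, -0.004]]
wrist_force: [-6.7, -0.1, 8.7]
finger_gap: 0.301
```

```bash
cat > st.py <<'E'
from h import *
s=r.get_state();d=s['tool_rot'].T@(s['position']-np.array([541.2,-218.2,188]))
print(s['time_s'],'tool-frame rel centre',d.round(1),'r',np.hypot(d[1],d[2]).round(1),s['wrist_force'].round(1),s['finger_gap'].round(3),s['q'].round(2))
E
python3 st.py
```

```text
Traceback (most recent call last):
  File "st.py", line 3, in <module>
    print(s['time_s'],'tool-frame rel centre',d.round(1),'r',np.hypot(d[1],d[2]).round(1),s['wrist_force'].round(1),s['finger_gap'].round(3),s['q'].round(2))
                                                                                                                    ^^^^^^^^^^^^^^^^^^^^^
AttributeError: 'float' object has no attribute 'round'
```

>>> step_arm(travel=[[0,2.5,0.4],[0,4.7,1.5],[0,6.5,3.3],[0,7.6,5.5],[0,8,8]], rotation=[[0,0,0],[0,0,0],[0,0,0],[0,0,0],[0,0,0]], jaw=[1,1,1,1,1])

```text
time_s: 12.4
position: [585.0, -145.0, 189.5]
tool_rot: [[0.001, 0.518, 0.855], [0.004, 0.855, -0.518], [-1.0, 0.004, -0.001]]
wrist_force: [-0.4, 3.1, 2.2]
finger_gap: 0.294
```

```bash
sed -i "s/s\['finger_gap'\].round(3)/s['finger_gap']/" st.py; python3 st.py; python3 -c "
from h import *
for n,b in (('scene',(170,90,140,120)),('side',(230,190,140,120))):
    im=r.capture(n);x,y,w,h=b;cv2.imwrite(f'pics/{n}9.png',cv2.resize(im[y:y+h,x:x+w],None,fx=5,fy=5,interpolation=2)[:,:,::-1])
"
```

```text
12.4 tool-frame rel centre [-1.1 85.3 -0.5] r 85.3 [-0.4  3.1  2.2] 0.29377742995551653 [ 0.63  0.29 -0.52  1.63  0.14  1.26 -0.45]
```

View pics/scene9.png

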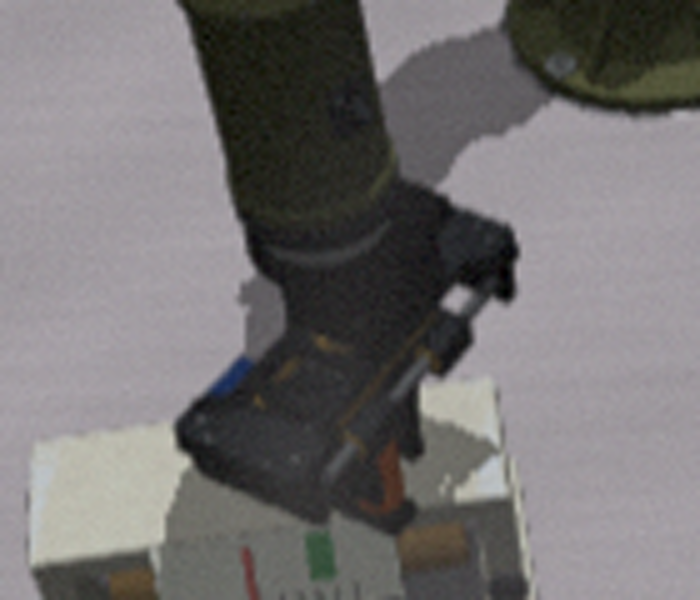

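View pics/side9.png

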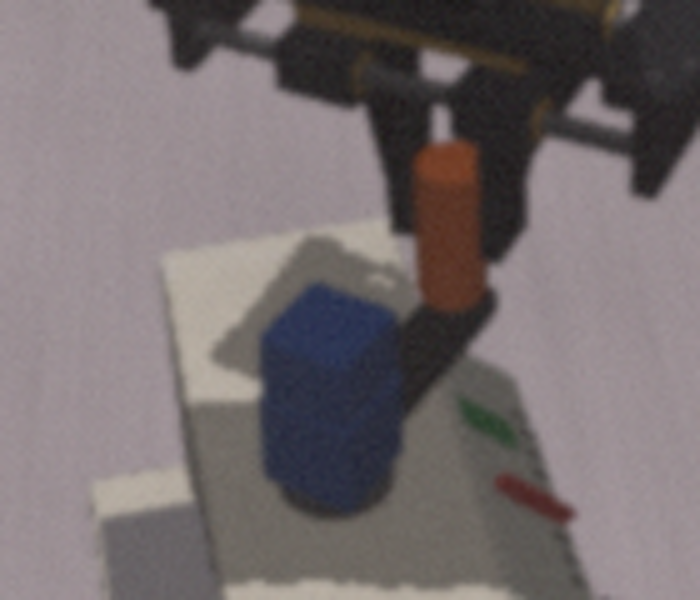

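>>> step_arm(travel=[[0,-0.4,2.5],[0,-1.5,4.7],[0,-3.3,6.5],[0,-5.5,7.6],[0,-8,8]], rotation=[[0,0,0],[0,0,0],[0,0,0],[0,0,0],[0,0,0]], jaw=[1,1,1,1,1])

```text
time_s: 13.0
position: [610.8, -258.7, 189.4]
tool_rot: [[0.001, 0.521, 0.854], [0.003, 0.854, -0.521], [-1.0, 0.003, -0.0]]
wrist_force: [-3.8, 5.0, 4.1]
finger_gap: 0.301
```

```bash
python3 st.py
```

```text
13.0 tool-frame rel centre [-1.4  1.7 80.5] r 80.5 [-3.8  5.   4.1] 0.3012992781952883 [ 0.71  0.41 -0.46  1.47  0.18  1.3  -0.31]
```

>>> step_arm(travel=[[0,-2.5,-0.4],[0,-4.7,-1.5],[0,-6.5,-3.3],[0,-7.6,-5.5],[0,-8,-8]], rotation=[[0,0,0],[0,0,0],[0,0,0],[0,0,0],[0,0,0]], jaw=[1,1,1,1,1])

```text
time_s: 13.5
position: [500.3, -286.3, 189.1]
tool_rot: [[0.004, 0.523, 0.852], [0.0, 0.852, -0.523], [-1.0, 0.002, 0.003]]
wrist_force: [3.8, 3.7, 1.1]
finger_gap: 0.295
```

```bash
python3 st.py; python3 -c "
from h import *
for n,b in (('scene',(170,90,140,120)),('side',(230,190,140,120))):
    im=r.capture(n);x,y,w,h=b;cv2.imwrite(f'pics/{n}10.png',cv2.resize(im[y:y+h,x:x+w],None,fx=5,fy=5,interpolation=2)[:,:,::-1])
"; python3 st.py
```

```text
13.5 tool-frame rel centre [ -1.3 -79.4   0.8] r 79.4 [3.8 3.7 1.1] 0.2954489689354593 [ 0.87  0.22 -0.45  1.7   0.1   1.24 -0.15]
13.6 tool-frame rel centre [ -1.2 -79.3  -1.5] r 79.4 [ 1.1  2.2 -0.1] 0.2934090681974712 [ 0.87  0.22 -0.45  1.7   0.1   1.24 -0.15]
```

View pics/side10.png

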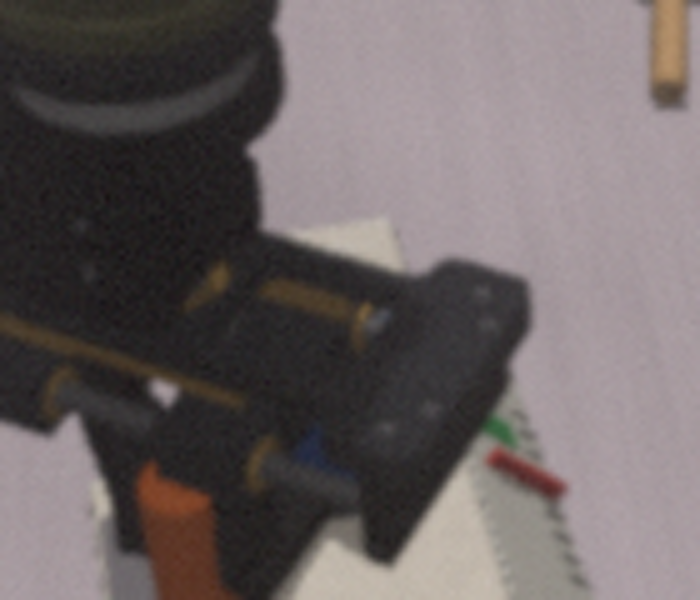

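>>> step_arm(travel=[[0,0.4,-2.5],[0,1.5,-4.7],[0,3.3,-6.5],[0,5.5,-7.6],[0,8,-8]], rotation=[[0,0,0],[0,0,0],[0,0,0],[0,0,0],[0,0,0]], jaw=[1,1,1,1,1])

```text
time_s: 14.1
position: [470.1, -177.1, 189.1]
tool_rot: [[-0.007, 0.525, 0.851], [-0.002, 0.851, -0.525], [-1.0, -0.005, -0.005]]
wrist_force: [-7.4, 0.7, 8.4]
finger_gap: 0.296
```

>>> step_arm(travel=[[0,2.5,0.4],[0,4.7,1.5],[0,6.5,3.3],[0,7.6,5.5],[0,8,8]], rotation=[[0,0,0],[0,0,0],[0,0,0],[0,0,0],[0,0,0]], jaw=[1,1,1,1,1])

```text
time_s: 14.6
position: [585.3, -146.2, 189.0]
tool_rot: [[0.0, 0.519, 0.855], [0.003, 0.855, -0.519], [-1.0, 0.002, -0.001]]
wrist_force: [-2.3, 1.5, 3.2]
finger_gap: 0.294
```

>>> step_arm(travel=[[0,-0.4,2.5],[0,-1.5,4.7],[0,-3.3,6.5],[0,-5.5,7.6],[0,-8,8]], rotation=[[0,0,0],[0,0,0],[0,0,0],[0,0,0],[0,0,0]], jaw=[1,1,1,1,1])

```text
time_s: 15.1
position: [610.7, -258.9, 188.6]
tool_rot: [[-0.001, 0.521, 0.854], [0.003, 0.854, -0.521], [-1.0, 0.002, -0.002]]
wrist_force: [-4.5, 5.5, 4.6]
finger_gap: 0.302
```

>>> step_arm(travel=[[0,-2.5,-0.4],[0,-4.7,-1.5],[0,-6.5,-3.3],[0,-7.6,-5.5],[0,-8,-8]], rotation=[[0,0,0],[0,0,0],[0,0,0],[0,0,0],[0,0,0]], jaw=[1,1,1,1,1])

```text
time_s: 15.6
position: [500.8, -286.8, 188.8]
tool_rot: [[0.004, 0.523, 0.852], [0.0, 0.852, -0.523], [-1.0, 0.002, 0.003]]
wrist_force: [3.5, 3.1, -0.3]
finger_gap: 0.29
```

```bash
python3 st.py; python3 -c "
from h import *
for n,b in (('scene',(170,90,140,120)),('side',(230,190,140,120))):
    im=r.capture(n);x,y,w,h=b;cv2.imwrite(f'pics/{n}11.png',cv2.resize(im[y:y+h,x:x+w],None,fx=5,fy=5,interpolation=2)[:,:,::-1])
"; python3 st.py
```

```text
15.6 tool-frame rel centre [ -1.  -79.6   1.5] r 79.6 [ 3.5  3.1 -0.3] 0.29008416520132263 [ 0.92  0.23 -0.51  1.69  0.12  1.24 -0.17]
15.7 tool-frame rel centre [ -0.9 -79.5  -0.9] r 79.5 [0.9 2.6 0.9] 0.292970606822372 [ 0.92  0.23 -0.51  1.7   0.12  1.25 -0.17]
```

View pics/side11.png

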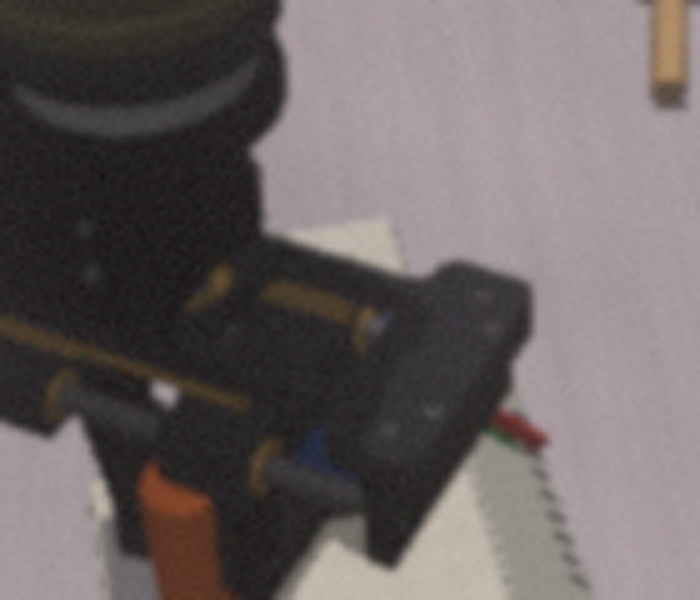

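View pics/scene11.png

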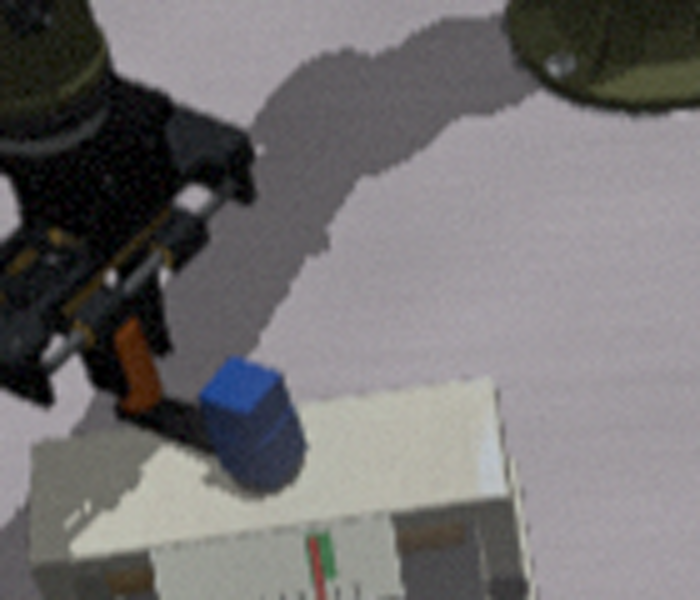

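>>> step_arm(travel=[[0,0.1,-1.3],[0,0.4,-2.5],[0,0.9,-3.6],[0,1.5,-4.7],[0,1.5,-4.7]], rotation=[[0,0,0],[0,0,0],[0,0,0],[0,0,0],[0,0,0]], jaw=[1,1,1,1,1])

```text
time_s: 16.2
position: [466.6, -247.7, 188.9]
tool_rot: [[-0.001, 0.521, 0.853], [-0.001, 0.853, -0.521], [-1.0, -0.001, -0.001]]
wrist_force: [-2.9, -1.7, 3.8]
finger_gap: 0.295
```

>>> step_arm(travel=[[0,0,0],[0,0,0],[0,0,0],[0,0,0],[0,0,0]], rotation=[[0,0,0],[0,0,0],[0,0,0],[0,0,0],[0,0,0]], jaw=[1,1,0.8,0.7,0.6])

```text
time_s: 16.7
position: [467.5, -248.2, 187.6]
tool_rot: [[-0.001, 0.522, 0.853], [0.002, 0.853, -0.522], [-1.0, 0.001, -0.001]]
wrist_force: [0.4, 0.2, -0.8]
finger_gap: 0.335
```

```bash
python3 st.py; python3 -c "
from h import *
for n,b in (('scene',(170,90,140,120)),):
    im=r.capture(n);x,y,w,h=b;cv2.imwrite(f'pics/{n}12.png',cv2.resize(im[y:y+h,x:x+w],None,fx=5,fy=5,interpolation=2)[:,:,::-1])
"; python3 st.py
```

```text
16.7 tool-frame rel centre [  0.3 -64.1 -47.2] r 79.6 [ 0.4  0.2 -0.8] 0.3353173901251963 [ 0.93  0.13 -0.52  1.8   0.07  1.23 -0.17]
16.75 tool-frame rel centre [  0.4 -64.1 -47.2] r 79.6 [ 0.4  0.3 -0.2] 0.35882823370682787 [ 0.93  0.13 -0.52  1.8   0.07  1.23 -0.17]
```

View pics/scene12.png

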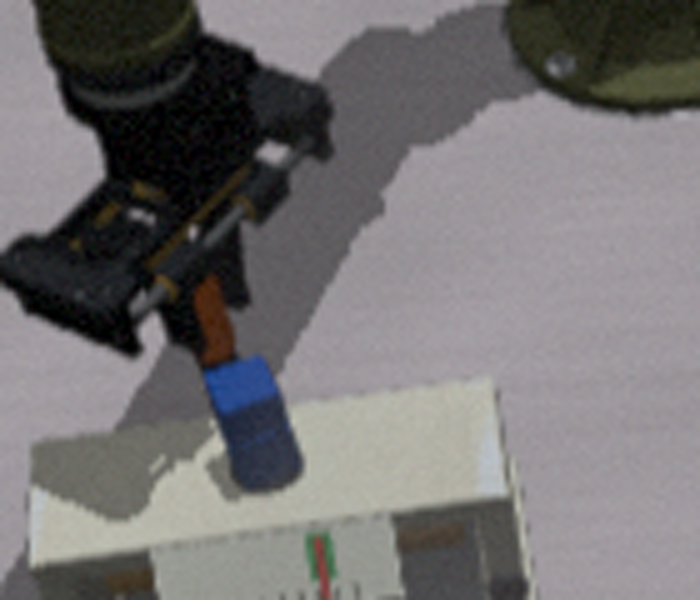

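>>> step_arm(travel=[[0,0,0],[0,0,0],[0,0,0],[0,0,0]], rotation=[[0,0,0],[0,0,0],[0,0,0],[0,0,0]], jaw=[0.4,0.3,0.3,0.3])

```text
time_s: 17.15
position: [467.4, -248.8, 188.4]
tool_rot: [[-0.0, 0.522, 0.853], [0.0, 0.853, -0.522], [-1.0, 0.0, -0.0]]
wrist_force: [-0.3, -1.1, 0.7]
finger_gap: 0.654
```

>>> step_arm(travel=[[-2,0,0],[-5,0,0],[-8,0,0],[-12,0,0],[-12,-3,0]], rotation=[[0,0,0],[0,0,0],[0,0,0],[0,0,0],[0,0,0]], jaw=[0.3,0.3,0.3,0.3,0.3])

```text
time_s: 17.65
position: [456.5, -271.4, 314.7]
tool_rot: [[0.01, 0.515, 0.857], [-0.004, 0.857, -0.515], [-1.0, 0.002, 0.011]]
wrist_force: [-0.1, 0.7, 0.1]
finger_gap: 0.701
```

>>> step_arm(travel=[[0,-4,0],[0,-8,0],[0,-8,0],[0,-8,0]], rotation=[[0,0,0],[0,0,0],[0,0,0],[0,0,0]], jaw=[0.3,0.3,0.3,0.3])

```text
time_s: 18.05
position: [409.3, -343.5, 308.3]
tool_rot: [[0.0, 0.525, 0.851], [0.001, 0.851, -0.525], [-1.0, 0.001, -0.0]]
wrist_force: [0.6, -0.1, 0.4]
finger_gap: 0.698
```

```bash
python3 st.py; python3 -c "
from h import *
for n,b in (('scene',(160,130,160,130)),('side',(230,190,160,130)),('wrist',(200,0,240,240))):
    p=r.camera_params(n);im=r.capture(n);x,y,w,h=b;k=3 if n=='wrist' else 5
    if n=='wrist': k=2.5; print(p)
    cv2.imwrite(f'pics/{n}13.png',cv2.resize(im[y:y+h,x:x+w],None,fx=k,fy=k,interpolation=2)[:,:,::-1])
"
```

```text
18.05 tool-frame rel centre [-120.4 -175.8  -46.6] r 181.9 [ 0.6 -0.1  0.4] 0.6978836467359247 [ 1.05  0.07 -0.42  1.62  0.03  1.46  0.07]
{'fx': 343.1445104175441, 'fy': 343.1445104175441, 'cx': 323.25304778428523, 'cy': 205.73839090186576, 'pose': array([[ 8.53634671e-01, -5.01175452e-01, -1.41883807e-01,
         4.50232118e+02],
       [-5.20872041e-01, -8.21566769e-01, -2.31776534e-01,
        -2.77755736e+02],
       [-4.06312138e-04,  2.71755794e-01, -9.62366159e-01,
         4.53469028e+02],
       [ 0.00000000e+00,  0.00000000e+00,  0.00000000e+00,
         1.00000000e+00]])}
```

View pics/wrist13.png

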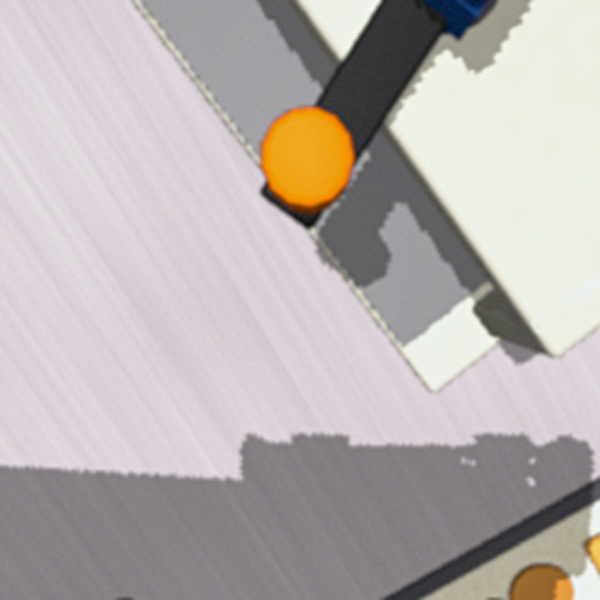

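View pics/side13.png

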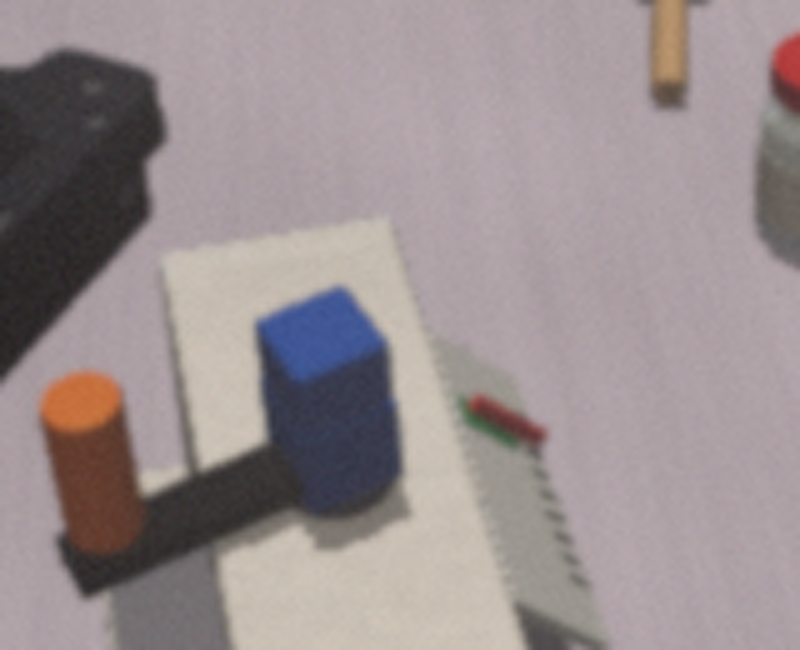

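View pics/scene13.png

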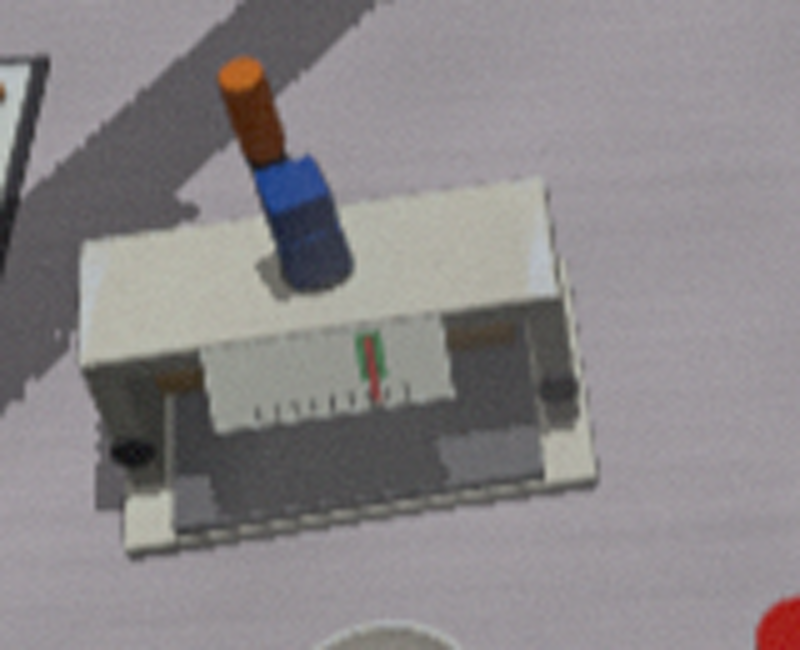

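```bash
python3 -c "
from h import *
S=r.camera_params('scene');D=r.camera_params('side')
f=lambda a,b: tri(ray(S,160+a[0]/5,130+a[1]/5),ray(D,230+b[0]/5,190+b[1]/5))
B=f((370,356),(488,422));T=f((368,338),(475,401));L=f((377,399),(543,435))
M=(T[0]+L[0])/2
print(B,T,L)
y=np.array([-.122,.993,0])
print('ptr - band along y', (M-B[0])@y, (T[0]-B[0])@y,(L[0]-B[0])@y)
H=f((292,182),(322,333));K=f((241,73),(83,401));print('hub top',H,'knob top',K,np.linalg.norm((K[0]-H[0])[:2]))
"
python3 - <<'E'
import sys; sys.path.insert(0,'.')
from h import *
im=r.capture('scene');old=cv2.imread('pics/scene0.png')[:,:,::-1]
a=im[230:300,200:450].astype(int);b=old[230:300,200:450].astype(int)
print('bystander diff',abs(a-b).mean(),(abs(a-b).max(2)>60).sum(), r.get_state()['wrist_force'])
E
```

```text
(array([ 595.41192311, -186.13655117,  114.87528694]), np.float64(1.0135896259275583)) (array([ 591.09170545, -185.69292555,  125.22510986]), np.float64(0.84303277261229)) (array([ 615.50224887, -183.01287883,  102.63232006]), np.float64(0.8343580234767062))
ptr - band along y 0.8091868386536077 0.9675867879315501 0.65078688937568
hub top (array([ 539.07203945, -217.9481692 ,  194.26881278]), np.float64(2.4473358503677645)) knob top (array([ 465.59558528, -250.24770151,  204.60250171]), np.float64(2.07354319119144)) 80.26237664966983
bystander diff 3.294152380952381 0 [-0.90482389  0.47634224 -0.16995637]
```

The pointer is 0.8 mm from the band's middle. The crank is seated and upright, and the bystanders are unchanged. Handing in.

```bash
python3 -c "
from workcell import r
print(r.close_job(), r.get_state()['time_s'])"
```

```text
the job is handed in; nothing more can be done
the job is handed in; nothing more can be done
```

The crank is seated on the spindle and wound so the pointer stands in the green band. It has been let go, and I handed the job in at about 18 s of the 72 s allowed. The hand-in gives no verdict, so these are my own checks.

- **What I did:** I picked the crank up by its hub and lowered it onto the square shaft until it pressed on the collar. I then let go, took it by the knob and wound it clockwise about 2.1 turns. Finally I opened the fingers, lifted clear and moved back.
- **Pointer:** triangulated from the two fixed cameras, it stands about 0.8 mm past the middle of the band, which has 7 mm to either side. In the scene picture it lies inside the green.
- **Crank:**
  - When it pressed on the collar, the tool height was 177.3 mm, as expected for a fully seated hub.
  - At the end its top measured 194 mm against the nominal 197 mm. The fixed cameras read about 3–4 mm low on the parts I could check against their given heights, so I take that as seated.
  - Hub to knob measured 80.3 mm against the true 80 mm.
- **Bystanders:** the scene picture before and after shows no change over the jar, bowl and brush area.
- **Forces:** the wrist force readings stayed under about 12 N throughout.
- **Disagreement:** in the side view the pointer looks a little off-centre in the band. I put that down to it standing above the panel, because triangulating both views gives the 0.8 mm above.

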